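# Close up the ripening box

### The arm

A 6-joint arm with a two-finger parallel gripper is mounted at the origin on the work surface. World frame = base frame: x ahead of the robot, y to its left, z up, the work surface at z = 0. Lengths are in mm, angles in rad, forces in N, time in s.
With the tool pointing down it reaches from about 350 to 975 mm from the base axis. Payload 7.1 kg.
Tool frame: the origin (TCP) lies midway between the tips of the shut fingers; the grasp point (between the pads) lies 19 mm behind it; z points along the fingers, y is the line along which they close (so a half turn about z gives the same grasp; the last joint's range is limited). The gripper opens to 88 mm and grips with 3 to 60 N. Pads are 20 mm wide; open, the fingers measure 115 mm over their backs; the gripper's body (75 mm by 178 mm) begins 61 mm behind the grasp point.
Start: joints at [1.155, 0.423, 1.63, -0, 1.089, -0.019], TCP at [241.511, 576.435, 195.575] pointing down, gripper open.
Joint ranges: [-3, 3], [-0.9, 2.11], [0.09, 2.58], [-1.31, 4.45], [0.11, 2.69], [-2.54, 2.54]. Speed limits (rad/s): [2.39, 2.39, 3.01, 3.14, 3.14, 3.14].

### API

Orientations are given as a rotation vector (axis times angle).
In Python, from workcell import ctrl gives the robot as it stands.
- The arm moves only by the shell command python3 -m inch 'ROWS' [OPENING]. ROWS is JSON, a list of rows, each an object with "xyz": the shift along the tool's x, y, z in mm, a list of three; "rot": the turn, a rotation vector about the tool's x, y, z in rad, a list of three. In form: [{"xyz": [dx, dy, dz], "rot": [ax, ay, az]}, ...]. A call has 1 to 12 rows; each row is the pose to reach, as a shift and turn from the pose commanded when the call began, along the tool's axes at that moment; what a row does not reach only later rows make up. A row lasts 1/12 s, in which the tool goes at most 41.7 mm and 7.16 degrees, less where a joint would pass 70% of its speed; a pose out of reach is approached as far as the arm can. A call with a gripper value outside its range is refused whole. OPENING is the closure in counts, from 0 (fully open) to 255 (shut), set as the call begins (- or left out, the last holds). The fingers move at their own pace and stop on an object; the grip force is fixed at half the most. Time passes only in rows, so rows that repeat a pose let the fingers close. It gives the time, the measured TCP pose, the force, the opening and the grip force at its end, in the units of the state.
- ctrl.get_obs(): the state, without advancing time (a new reading comes with each control period).
- ctrl.get_image(name): name is "scene" or "top"; returns the picture (400x640x3 uint8, red, green, blue); there is no depth.
- ctrl.camera_model(name): a dict with "fx", "fy", "cx", "cy" (pixels), "k1" (the pictures are not rectified: a ray, as slopes to the right and down, at radius r is drawn at 1 + k1 r^2 times it, then the intrinsics apply), "position" and "attitude" of the camera in the world. Camera axes: x right, y up, looking along -z (the intrinsics and any distortion apply to the point x, -y, -z); pixel columns grow to the right and rows downward; lengths in mm; the calibration is good to about 2 mm. A picture is of the moment at which its call begins. camera_model takes no time and is no camera call.
- ctrl.close_job(): hands the job in; it is judged then, once.
The state is a dict: "t": time; "qpos": joint angles; "qvel": joint speeds; "joint_torque": joint torques, N m; "ee_pos": TCP position; "orientation": TCP orientation; "ft_force": force on the tool from outside, world axes, zero at the start; "moment": the same for the moment, N m; "width": finger opening in mm; "grasp_force": force on a finger pad.
Only numpy, scipy, OpenCV 4.12 (cv2) and the standard library are available. Lean on these libraries where they do the work, as an engineer would, in place of code of your own. Each camera call takes 0.05 s, during which the arm holds its last target. There are 200 camera calls.

### The job

Get the yellow ripening box ready for the maturing room: with the fingertips, first fold the upright blue slatted flap down flat into the box over the cheeses, then push the open white lid over until it is fully shut on the box. Push them, do not pinch or slam either, keep the lid standing open until the flap is down, and leave the cheeses and everything else on the table where they are. Finish with the hand clear.

Things in the scene. Friction and masses are not known exactly. Their poses are not given: they have to be found in the camera images.
- crate: Yellow open box, fixed, 240 (its x) x 220 (its y) x 85 mm high, walls 5 mm. Origin: centre of its underside, on the table. Its +y wall carries the lid hinge, its -y wall the flap hinge; z up. It stands left or right of the middle, yaw within 0.45 rad of 0. Two cheeses in it, tops 47 mm above the table, lie below the folded flap.
- lid (a joint): Angle of the white lid, rad: 0 = fully shut (level on the rim), grows as it opens; starts at 1.6 to 1.9 (upright or leaning a little outwards), stop at 1.95. A flat plate 244 mm wide along the hinge, 230 mm from hinge line to free edge. A stiff friction hinge (0.6 N m) keeps it at any angle where it is left: push it all the way down. Mass 0.25 to 0.5 kg.
- lid_hinge (a point): Middle of the lid's hinge line, which runs along the box's x, 112 mm from the box centre towards +y, 87 mm above the table. Turns with the lid: x along the hinge, -y towards the free edge, z out of the outer face (on top when shut). The plate, 6 mm thick, lies from z = 0 to z = 6 mm here, so the shut lid's outer face is 93 mm above the table.
- lid_edge (a point): Middle of the lid's free edge, on the outer face (white plate, lid_plate); axes as lid_hinge. The inner face carries a grey panel (lid_liner) 216 x 190 mm, 4 mm proud, ending 23 mm short of the free edge; it goes inside the box when shut.
- flap (a joint): Angle of the blue flap, rad: 0 = folded flat in the box, grows as it is raised; starts at 1.35 to 1.7 (about upright), stop at 1.8. A panel of slats (20 mm wide, 6 mm gaps), 202 mm wide along the hinge, 170 mm from hinge line to free edge. Raised, its outer side faces away from the lid (box -y): push there. A friction hinge (0.18 N m) keeps it where it is left. Mass 0.12 kg.
- flap_hinge (a point): Middle of the flap's hinge line, which runs along the box's x, 100 mm from the box centre towards -y, 58 mm above the table. Turns with the flap: x along the hinge, y towards the free edge, z out of the side on top when folded. The panel, 6 mm thick, lies from z = 0 to z = 6 mm here; when folded its top is 64 mm above the table, 21 mm below the rim.
- flap_edge (a point): Middle of the flap's free edge, on the side that is on top when folded (slats flap_slat0 to 7); axes as flap_hinge. On the other side a cross bar (flap_bar), 30 mm wide and 3 mm proud, runs along the free edge.
- tray: Low aluminium tray 250 x 130 x 20 mm, loose, beside the box; leave alone. Origin: centre of its underside.
- cheese_a: Cheese of diameter 84 mm, 42 mm high, loose in the yellow box; leave alone. Origin: centre of its underside.
- cheese_b: Cheese like cheese_a, loose in the yellow box; leave alone. Origin: centre of its underside.
- wheel_a: Cheese wheel of diameter 96 mm, 45 mm high, loose on the tray; leave alone. Origin: centre of its underside.
- wheel_b: Cheese wheel like wheel_a, loose on the tray; leave alone. Origin: centre of its underside.
- jar: Closed jar of diameter 60 mm, 90 mm high, loose beside or beyond the box; leave alone. Origin: centre of its underside.
- small_cheese: Grey cheese of diameter 72 mm, 50 mm high, loose beside or beyond the box; leave alone. Origin: centre of its underside.
- cup: Steel cup of diameter 72 mm, 75 mm high, loose beside or beyond the box; leave alone. Origin: centre of its underside.

How it is judged:
By the outcome, as a careful person would: the job done as asked, in the order asked, and still so for the second after the job is handed in, with the robot touching nothing.
It also fails if it takes over 64 s, if anything falls off the work surface, if the arm or the gripper's body presses on something with over 40 N, if the wrist force passes 120 N, or if a joint passes its speed limit or range.

## Working session

There is one attempt and no reset: what is moved stays moved. The work goes in short steps, Python scripts to look and compute and a shell command to move; the robot and the scene stay as the last step left them, time stands still between calls to the robot, and variables do not carry over. Pictures are saved under pics/ and viewed, at most 12 in all, crops included, and the job is handed in when it is done.

```bash
ls; mkdir -p pics; python3 - <<'E'
from workcell import ctrl
import cv2
for n in("scene","top"):
    cv2.imwrite(f"pics/{n}0.png",ctrl.get_image(n)[:,:,::-1]); print(ctrl.camera_model(n))
print(ctrl.get_obs())
E
```

```text
pics
{'fx': 404.37937751367747, 'fy': 404.37937751367747, 'cx': 319.01142489446295, 'cy': 193.89403670978768, 'k1': 0.017713696526039657, 'position': array([1035.31940607,  399.31570583,  942.02299709]), 'attitude': array([0.33415625, 0.69880628, 2.14862369])}
{'fx': 497.7727624010471, 'fy': 497.7727624010471, 'cx': 327.33026654515675, 'cy': 201.77272609650922, 'k1': -0.06878737216953597, 'position': array([ 452.1560773 ,   19.36885443, 1329.17263169]), 'attitude': array([ 0.06142953, -0.08470154, -1.54395615])}
{'t': 0.1, 'qpos': array([ 1.15500072e+00,  4.23723644e-01,  1.63057850e+00, -4.49203023e-05,
        1.08860303e+00, -1.89657085e-02]), 'qvel': array([ 0.0004526 , -0.00271894, -0.00240755,  0.00036236,  0.00081339,
        0.00046671]), 'joint_torque': array([ 3.69403351e-04, -5.45614886e+01, -2.74322820e+01,  6.46097423e-02,
        1.88437407e-02, -1.66844177e-05]), 'ee_pos': array([241.31975721, 575.9704584 , 194.91869649]), 'orientation': array([-6.19176623e-01, -3.07972176e+00,  2.02650316e-03]), 'ft_force': array([-0.04033363, -0.04658242, -0.56256726]), 'moment': array([0.03409342, 0.01024396, 0.03828393]), 'grasp_force': 0.0, 'width': 87.65508929174703}
```

View pics/scene0.png

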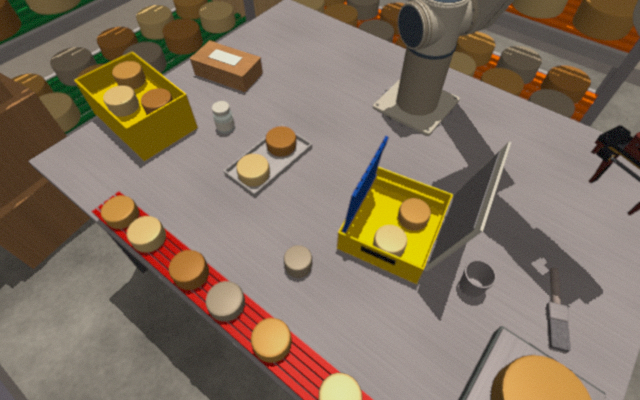

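View pics/top0.png

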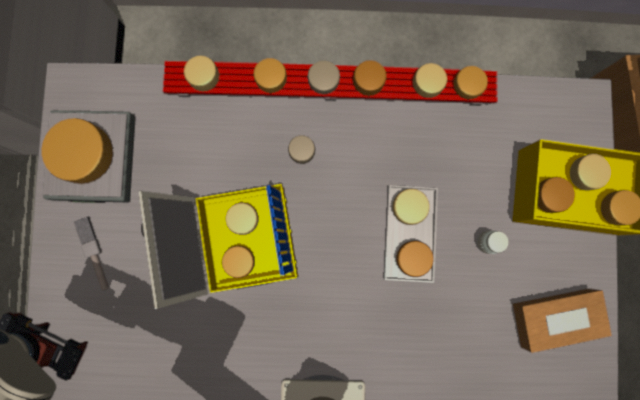

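The scene view shows the box at about (395,225), with the flap upright on its left, the lid open on its right and the cup beyond the lid at (478,278). The top view shows the box at (247,238), the flap at about x=280, the lid at x 143–208 and the tray at (410,233). I'll zoom in for corners.

```bash
python3 - <<'E'
import cv2,numpy as np
a=cv2.imread("pics/top0.png")[170:320,130:310]; b=cv2.imread("pics/scene0.png")[130:300,325:525]
a=cv2.resize(a,None,fx=2.2*1,fy=2.2,interpolation=cv2.INTER_CUBIC);b=cv2.resize(b,None,fx=2,fy=2,interpolation=cv2.INTER_CUBIC)
c=np.zeros((max(a.shape[0],b.shape[0]),800,3),np.uint8);c[:a.shape[0],:a.shape[1]]=a;c[:b.shape[0],400:800]=b
cv2.imwrite("pics/crop0.png",c)
E
```

```text
(no output)
```

View pics/crop0.png

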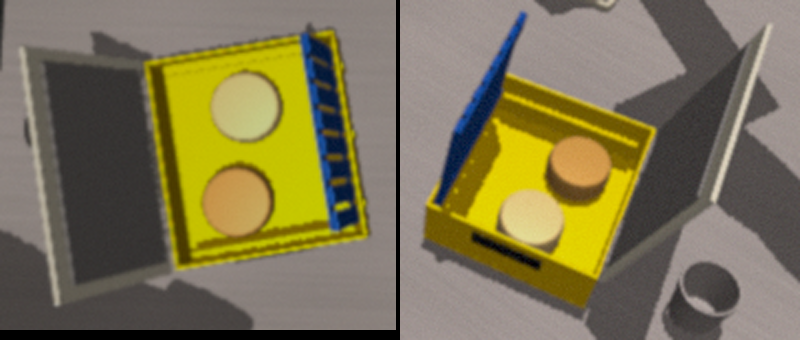

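```bash
cat >h.py <<'E'
import numpy as np
from scipy.spatial.transform import Rotation as R
from workcell import ctrl
def proj(n,P):
    m=ctrl.camera_model(n); p=R.from_rotvec(m["attitude"]).inv().apply(np.atleast_2d(P)-m["position"])
    s=np.c_[p[:,0],-p[:,1]]/-p[:,2:]; s=s*(1+m["k1"]*(s**2).sum(1,keepdims=True))
    return s*[m["fx"],m["fy"]]+[m["cx"],m["cy"]]
def world(q,p): return R.from_euler("z",q[2]).apply(np.atleast_2d(p))+[q[0],q[1],0]
def lid(q,a,p): return world(q,R.from_euler("x",-a).apply(np.atleast_2d(p))+[0,112,87])
def flap(q,a,p): return world(q,R.from_euler("x",a).apply(np.atleast_2d(p))+[0,-100,58])
E
cat > fit.py <<'E'
from h import *
from scipy.optimize import least_squares
rim=[(120,-110,85),(-120,-110,85),(120,110,85),(-120,110,85)]
T=[(281.4,184.1),(297.3,277.3),(196.4,197.7),(210.5,292.3),(140,191.4),(155.9,308.2),(267.7,185),(281.4,273.6)]
S=[(510,142.5),(482,230),(386.5,137),(353.5,194)]
def f(v):
    q=v[:3]
    t=np.r_[world(q,rim),lid(q,v[3],[(122,-230,6),(-122,-230,6)]),flap(q,v[4],[(101,170,-3),(-101,170,-3)])]
    s=np.r_[lid(q,v[3],[(-122,-230,6),(122,-230,6)]),flap(q,v[4],[(-101,170,0),(101,170,0)])]
    return np.r_[proj("top",t)-T,proj("scene",s)-S].ravel()
r=least_squares(f,[400,200,0,1.7,1.5],loss="soft_l1"); print(r.x.round(3)); print(f(r.x).reshape(-1,2).round(1).tolist())
q=r.x[:3]; print("flap edge",flap(q,r.x[4],[0,170,6]),"lid edge",lid(q,r.x[3],[0,-230,6]))
E
python3 fit.py
```

```text
[4.74081e+02 2.02089e+02 1.96000e-01 1.81200e+00 1.49000e+00]
[[0.6, -1.0], [0.5, 0.5], [-0.7, 0.0], [-0.4, 0.5], [-0.7, -0.5], [0.1, 0.5], [-0.9, 0.1], [0.1, 1.5], [-0.1, -0.4], [-0.6, 0.8], [-0.0, -1.3], [-1.2, 1.9]]
flap edge [[492.02369617 111.55303392 227.93132732]] lid edge [[440.49689359 371.55368484 308.91018378]]
```

Fit residuals are about 1 px: box at (474,202), yaw 0.196, lid 1.81, flap 1.49. I'll shut the fingers, rise, align the tool (x = box +y, y = box +x) and cross over the lid.

```bash
python3 -m inch '[{"xyz":[0,0,-20],"rot":[0,0,0.06]},{"xyz":[0,0,-55],"rot":[0,0,0.18]},{"xyz":[0,0,-92],"rot":[0,0,0.3]},{"xyz":[0,0,-130],"rot":[0,0,0.42]},{"xyz":[0,0,-165],"rot":[0,0,0.54]},{"xyz":[0,0,-185],"rot":[0,0,0.66]},{"xyz":[0,0,-195],"rot":[0,0,0.78]},{"xyz":[-15,-13,-195],"rot":[0,0,0.88]},{"xyz":[-40,-34,-195],"rot":[0,0,0.98]},{"xyz":[-68,-57,-195],"rot":[0,0,0.98]},{"xyz":[-96,-81,-195],"rot":[0,0,0.98]},{"xyz":[-120,-101,-195],"rot":[0,0,0.98]}]' 255; python3 -c "
from h import *
o=ctrl.get_obs();print(o['t'],o['ee_pos'],R.from_rotvec(o['orientation']).as_matrix().round(3),o['qpos'],o['width'])
q=[474.1,202.1,.196];print(R.from_euler('z',-.196).apply(o['ee_pos']-[q[0],q[1],0]))"
```

```text
t: 1.1
ee_pos: [313.5, 434.8, 390.1]
orientation: [1.995, 2.426, -0.002]
ft_force: [0.4, 0.3, 0.4]
width: 11.2
grasp_force: 0.0
1.1 [313.459576   434.83554357 390.10758678] [[-0.193  0.981 -0.   ]
 [ 0.981  0.193 -0.001]
 [-0.001 -0.001 -1.   ]] [ 9.24220311e-01  1.19266899e-01  1.59204559e+00 -3.55069119e-04
  1.43133778e+00  7.30014726e-01] 11.180290986126309
[-112.24004615  259.56377079  390.10758678]
```

```bash
python3 -m inch '[{"xyz":[-25,7,0],"rot":[0,0,0]},{"xyz":[-60,17,0],"rot":[0,0,0]},{"xyz":[-98,28,0],"rot":[0,0,0]},{"xyz":[-137,39,0],"rot":[0,0,0]},{"xyz":[-176,50,0],"rot":[0,0,0]},{"xyz":[-215,61,0],"rot":[0,0,0]},{"xyz":[-254,72,0],"rot":[0,0,0]},{"xyz":[-293,83,0],"rot":[0,0,0]},{"xyz":[-332,94,0],"rot":[0,0,0]},{"xyz":[-368,104,0],"rot":[0,0,0]},{"xyz":[-388,110,0],"rot":[0,0,0]},{"xyz":[-398,112,0],"rot":[0,0,0]}]'; cat > st.py <<'E'
from h import *
o=ctrl.get_obs();print(o['t'],R.from_euler('z',-.196).apply(o['ee_pos']-[474.1,202.1,0]).round(1),R.from_euler('z',-.196).apply(o['ft_force']).round(1),o['qpos'].round(2),o['width'])
E
python3 st.py
```

```text
t: 2.1
ee_pos: [500.6, 65.4, 390.1]
orientation: [-1.999, -2.423, 0.001]
ft_force: [-0.8, 0.2, 0.5]
width: 0.4
grasp_force: 0.0
2.1 [  -0.7 -139.2  390.1] [-0.7  0.4  0.5] [ 0.11  0.06  1.65 -0.    1.42 -0.08] 0.42250077707283556
```

```bash
python3 -m inch '[{"xyz":[0,0,20],"rot":[0,0,0]},{"xyz":[0,0,50],"rot":[0,0,0]},{"xyz":[0,0,85],"rot":[0,0,0]},{"xyz":[0,0,120],"rot":[0,0,0]},{"xyz":[0,0,155],"rot":[0,0,0]},{"xyz":[0,0,180],"rot":[0,0,0]},{"xyz":[0,0,200],"rot":[0,0,0]},{"xyz":[0,0,205],"rot":[0,0,0]},{"xyz":[0,0,205],"rot":[0,0,0]}]'; python3 st.py; python3 - <<'E'
import numpy as np
for t in np.arange(1.5,-.05,-.1):
  print(round(t,2),round(-100+130*np.cos(t)-6*np.sin(t)-10),round(58+130*np.sin(t)+6*np.cos(t)))
print()
for t in np.arange(1.8,-.05,-.1):
  print(round(t,2),round(112-190*np.cos(t)+6*np.sin(t)+10),round(87+190*np.sin(t)+6*np.cos(t)))
E
```

```text
t: 2.85
ee_pos: [498.5, 68.4, 184.2]
orientation: [-1.993, -2.425, 0.004]
ft_force: [-0.1, 0.2, 0.3]
width: 0.7
grasp_force: 0.0
2.85 [  -2.1 -135.9  184.2] [-0.1  0.2  0.3] [ 0.11  0.26  1.9   0.    0.98 -0.08] 0.6622208859060182
1.5 -107 188
1.4 -94 187
1.3 -81 185
1.2 -68 181
1.1 -56 177
1.0 -45 171
0.9 -34 164
0.8 -24 155
0.7 -14 146
0.6 -6 136
0.5 1 126
0.4 7 114
0.3 12 102
0.2 16 90
0.1 19 77
-0.0 20 64

1.8 171 271
1.7 152 275
1.6 134 277
1.5 115 277
1.4 96 275
1.3 77 272
1.2 59 266
1.1 41 259
1.0 24 250
0.9 9 240
0.8 -6 227
0.7 -19 214
0.6 -31 199
0.5 -42 183
0.4 -51 167
0.3 -58 149
0.2 -63 131
0.1 -66 112
-0.0 -68 93
```

```bash
python3 -m inch '[{"xyz":[8,2,0],"rot":[0,0,0]},{"xyz":[18,2,-1],"rot":[0,0,0]},{"xyz":[28,2,-1],"rot":[0,0,0]},{"xyz":[36,2,-1],"rot":[0,0,0]},{"xyz":[43,2,-1],"rot":[0,0,0]},{"xyz":[50,2,0],"rot":[0,0,0]},{"xyz":[57,2,1],"rot":[0,0,0]},{"xyz":[65,2,3],"rot":[0,0,0]},{"xyz":[73,2,5],"rot":[0,0,0]},{"xyz":[80,2,8],"rot":[0,0,0]},{"xyz":[91,2,14],"rot":[0,0,0]},{"xyz":[102,2,20],"rot":[0,0,0]}]'; python3 st.py; python3 -c "
from h import *
import cv2;cv2.imwrite('pics/t1.png',cv2.resize(ctrl.get_image('scene')[90:300,250:550,::-1],None,fx=2,fy=2))"
```

```text
t: 3.85
ee_pos: [481.9, 169.3, 165.0]
orientation: [-1.996, -2.426, -0.0]
ft_force: [1.0, -0.6, 0.9]
width: 0.5
grasp_force: 0.5
3.85 [  1.2 -33.7 165. ] [ 0.8 -0.8  0.9] [0.31 0.3  1.91 0.   0.94 0.12] 0.48839968266352624
```

View pics/t1.png

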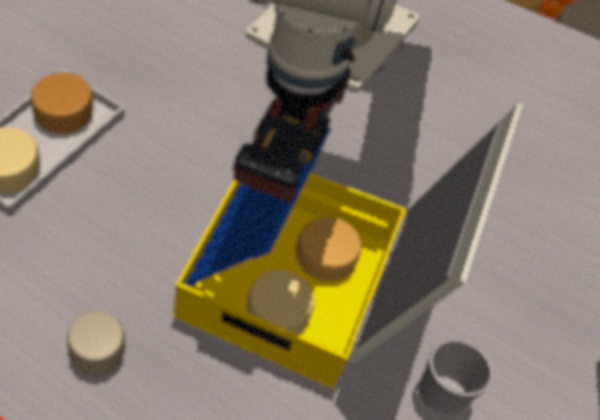

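The gripper is behind the flap and the flap (picture 190–330, 130–280) is leaning well into the box. The lid hasn't moved. Continuing the arc.

```bash
python3 -m inch '[{"xyz":[6,0,5],"rot":[0,0,0]},{"xyz":[14,0,13],"rot":[0,0,0]},{"xyz":[22,0,22],"rot":[0,0,0]},{"xyz":[29,0,31],"rot":[0,0,0]},{"xyz":[36,0,41],"rot":[0,0,0]},{"xyz":[41,0,51],"rot":[0,0,0]},{"xyz":[46,0,63],"rot":[0,0,0]},{"xyz":[50,0,75],"rot":[0,0,0]},{"xyz":[53,0,86],"rot":[0,0,0]},{"xyz":[54,0,93],"rot":[0,0,0]},{"xyz":[54,0,98],"rot":[0,0,0]},{"xyz":[54,0,100],"rot":[0,0,0]}]'; python3 st.py; python3 -m inch '[{"xyz":[0,0,1],"rot":[0,0,0]},{"xyz":[0,0,2],"rot":[0,0,0]},{"xyz":[0,0,3],"rot":[0,0,0]},{"xyz":[0,0,3],"rot":[0,0,0]}]'; python3 st.py
```

```text
t: 4.9
ee_pos: [471.2, 221.2, 64.5]
orientation: [-1.995, -2.426, 0.002]
ft_force: [-1.0, -0.5, 1.0]
width: 0.2
grasp_force: 0.3
4.9 [ 0.9 19.3 64.5] [-1.1 -0.3  1. ] [ 0.42  0.47  1.94 -0.    0.73  0.22] 0.2449981866161976
t: 5.23
ee_pos: [471.9, 221.4, 62.9]
orientation: [1.996, 2.426, 0.001]
ft_force: [0.6, -0.1, 0.5]
width: 0.1
grasp_force: 0.2
5.2333 [ 1.6 19.3 62.9] [ 0.6 -0.2  0.5] [ 0.42  0.47  1.94 -0.    0.73  0.22] 0.10414813375865614
```

```bash
python3 -c "
from h import *
import cv2;cv2.imwrite('pics/t2.png',cv2.resize(ctrl.get_image('scene')[90:300,250:550,::-1],None,fx=2.6,fy=2.6,interpolation=cv2.INTER_CUBIC))"
```

```text
(no output)
```

View pics/t2.png

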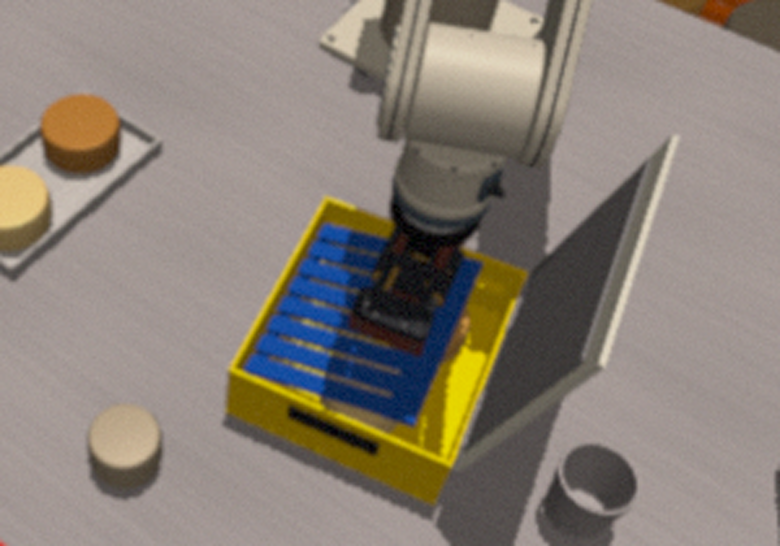

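The flap (235–480, 230–420) looks nearly flat under the fingers and the lid is still open. There's no contact force yet, so I'll press gently further until it stops.

```bash
python3 -m inch '[{"xyz":[0,0,1],"rot":[0,0,0]},{"xyz":[0,0,2],"rot":[0,0,0]},{"xyz":[0,0,2],"rot":[0,0,0]}]'; python3 -m inch '[{"xyz":[0,0,1],"rot":[0,0,0]},{"xyz":[0,0,2],"rot":[0,0,0]},{"xyz":[0,0,2],"rot":[0,0,0]}]'
```

```text
t: 5.53
ee_pos: [471.9, 221.5, 60.6]
orientation: [1.996, 2.426, 0.001]
ft_force: [-0.2, 0.8, 0.7]
width: 0.6
grasp_force: 0.3
t: 5.78
ee_pos: [471.6, 221.4, 58.4]
orientation: [-1.996, -2.426, 0.0]
ft_force: [-1.0, 0.1, 1.3]
width: 0.7
grasp_force: 0.2
```

```bash
python3 -m inch '[{"xyz":[0,0,-10],"rot":[0,0,0]},{"xyz":[0,4,-14],"rot":[0,0,0]},{"xyz":[0,13,-14],"rot":[0,0,0]},{"xyz":[0,13,-10],"rot":[0,0,0]},{"xyz":[0,13,-7],"rot":[0,0,0]},{"xyz":[0,13,-5],"rot":[0,0,0]},{"xyz":[0,13,-5],"rot":[0,0,0]}]';  python3 -m inch '[{"xyz":[0,0,1],"rot":[0,0,0]},{"xyz":[0,0,2],"rot":[0,0,0]},{"xyz":[0,0,2],"rot":[0,0,0]}]';python3 -m inch '[{"xyz":[0,0,1],"rot":[0,0,0]},{"xyz":[0,0,2],"rot":[0,0,0]},{"xyz":[0,0,2],"rot":[0,0,0]}]'
```

```text
t: 6.37
ee_pos: [483.6, 223.6, 62.6]
orientation: [-1.995, -2.425, 0.003]
ft_force: [-0.3, -0.4, 0.0]
width: 0.5
grasp_force: 0.0
t: 6.62
ee_pos: [484.2, 223.9, 61.3]
orientation: [-1.996, -2.426, 0.001]
ft_force: [0.1, -0.0, 0.4]
width: 0.5
grasp_force: 0.0
t: 6.87
ee_pos: [484.3, 223.9, 59.4]
orientation: [-1.996, -2.426, 0.0]
ft_force: [0.8, -0.4, 0.2]
width: 0.5
grasp_force: 0.0
```

```bash
python3 -m inch '[{"xyz":[0,0,1],"rot":[0,0,0]},{"xyz":[0,0,2],"rot":[0,0,0]},{"xyz":[0,0,2],"rot":[0,0,0]}]';python3 -m inch '[{"xyz":[0,0,1],"rot":[0,0,0]},{"xyz":[0,0,2],"rot":[0,0,0]},{"xyz":[0,0,2],"rot":[0,0,0]}]'; python3 -c "
from h import *
import cv2;cv2.imwrite('pics/t3.png',cv2.resize(ctrl.get_image('scene')[150:290,320:480,::-1],None,fx=4,fy=4,interpolation=cv2.INTER_CUBIC))"
```

```text
t: 7.12
ee_pos: [484.5, 224.0, 57.5]
orientation: [1.996, 2.426, 0.0]
ft_force: [-0.3, -0.4, -0.2]
width: 0.4
grasp_force: 0.2
t: 7.37
ee_pos: [484.4, 223.9, 55.4]
orientation: [-1.996, -2.426, 0.0]
ft_force: [-0.5, 0.7, 0.1]
width: 0.8
grasp_force: 0.2
```

View pics/t3.png

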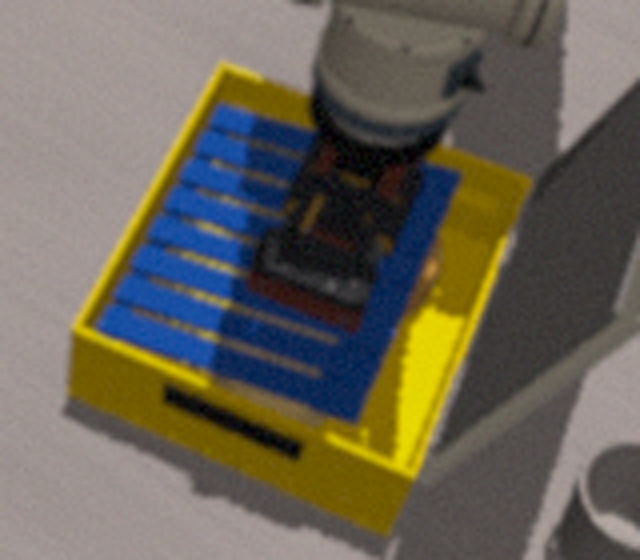

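The flap's free edge runs from about (462,172) to (357,420) in the crop, i.e. scene pixels (435.5,193) and (409.3,255). I'll compute the flap angle from this.

```bash
python3 -c "
from h import *
q=[474.1,202.1,.196]
print('meas (435.5,193) (409.3,255)')
for a in (-.05,0,.03,.06,.1,.15,.2): print(a,proj('scene',flap(q,a,[(-101,170,6),(101,170,6)])).round(1).tolist(),proj('scene',flap(q,a,[(-101,0,6),(101,0,6)])).round(1).tolist())
"; python3 st.py
```

```text
meas (435.5,193) (409.3,255)
-0.05 [[432.8, 200.1], [407.1, 261.3]] [[374.1, 175.7], [343.3, 232.0]]
0 [[433.5, 198.3], [407.6, 259.7]] [[374.0, 175.6], [343.2, 231.9]]
0.03 [[433.9, 197.1], [407.9, 258.7]] [[374.0, 175.6], [343.1, 231.9]]
0.06 [[434.2, 195.9], [408.1, 257.7]] [[373.9, 175.6], [343.1, 231.9]]
0.1 [[434.5, 194.3], [408.3, 256.2]] [[373.8, 175.6], [343.0, 231.8]]
0.15 [[434.7, 192.3], [408.4, 254.3]] [[373.7, 175.5], [342.9, 231.8]]
0.2 [[434.8, 190.1], [408.3, 252.3]] [[373.6, 175.5], [342.8, 231.7]]
7.4167 [14.4 19.4 55.5] [-0.4  0.2 -0.2] [ 0.41  0.5   1.92 -0.    0.73  0.22] 0.30584927068435686
```

```bash
python3 -m inch '[{"xyz":[0,0,-10],"rot":[0,0,0]},{"xyz":[0,0,-35],"rot":[0,0,0]},{"xyz":[0,0,-70],"rot":[0,0,0]},{"xyz":[-10,0,-105],"rot":[0,0,0]},{"xyz":[-35,0,-130],"rot":[0,0,0]},{"xyz":[-70,0,-140],"rot":[0,0,0]},{"xyz":[-110,0,-140],"rot":[0,0,0]},{"xyz":[-150,0,-140],"rot":[0,0,0]},{"xyz":[-175,0,-140],"rot":[0,0,0]},{"xyz":[-180,0,-140],"rot":[0,0,0]}]'; python3 -c "
from h import *
import cv2
a=cv2.resize(ctrl.get_image('scene')[90:290,290:490,::-1],None,fx=2,fy=2,interpolation=cv2.INTER_CUBIC)
b=cv2.resize(ctrl.get_image('top')[140:340,130:330,::-1],None,fx=2,fy=2,interpolation=cv2.INTER_CUBIC)
cv2.imwrite('pics/t4.png',np.hstack([a,b]))"
```

```text
t: 8.25
ee_pos: [519.7, 43.9, 196.6]
orientation: [1.999, 2.422, 0.0]
ft_force: [0.6, 0.3, -0.4]
width: 0.3
grasp_force: 0.0
```

View pics/t4.png

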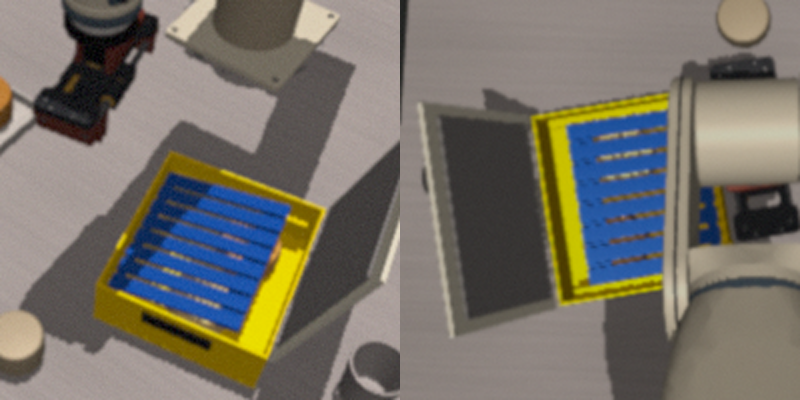

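```bash
python3 -c "
from h import *
import cv2
o=ctrl.get_obs();p=o['ee_pos']
for n in('scene','top'):
  for d in (0,20,80,120): print(n,d,proj(n,p+[0,0,d]).round(1))
im=np.ascontiguousarray(cv2.imread('pics/t4.png'))
c=lambda n,P:(proj(n,P)[0]-([290,90] if n=='scene' else [130,140]))*2+([0,0] if n=='scene' else [400,0])
im=cv2.resize(im[0:280,0:400],None,fx=2,fy=2,interpolation=cv2.INTER_CUBIC)
for d,col in((0,(0,255,0)),(19,(255,0,255)),(80,(0,255,255))): cv2.circle(im,tuple((c('scene',p+[0,0,d])*2).astype(int).tolist()),4,col,-1)
cv2.imwrite('pics/t5.png',im)"
```

```text
scene 0 [[337.7 165.7]]
scene 20 [[338.  160.3]]
scene 80 [[339.  142.7]]
scene 120 [[339.6 129.9]]
top 0 [[308.2 218.4]]
top 20 [[308.  217.9]]
top 80 [[307.4 216.2]]
top 120 [[306.9 214.9]]
```

View pics/t5.png

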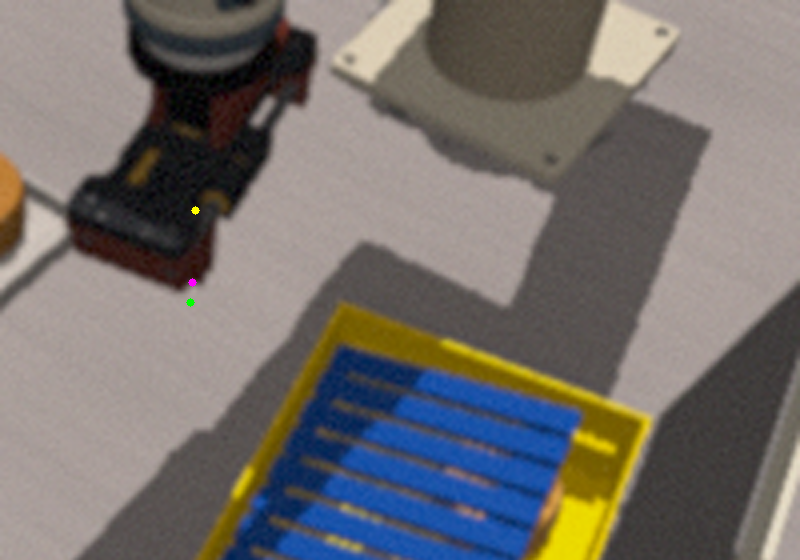

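The overlay shows the real fingertips sit about 20 mm above the reported TCP. That explains the flap remaining at ~0.14 rad with no force. I'll go back and press further, until there is contact force.

```bash
python3 -m inch '[{"xyz":[20,0,0],"rot":[0,0,0]},{"xyz":[55,0,0],"rot":[0,0,0]},{"xyz":[95,0,0],"rot":[0,0,0]},{"xyz":[135,0,0],"rot":[0,0,0]},{"xyz":[170,0,15],"rot":[0,0,0]},{"xyz":[190,0,40],"rot":[0,0,0]},{"xyz":[195,0,75],"rot":[0,0,0]},{"xyz":[195,0,105],"rot":[0,0,0]},{"xyz":[195,0,125],"rot":[0,0,0]},{"xyz":[195,0,135],"rot":[0,0,0]},{"xyz":[195,0,140],"rot":[0,0,0]},{"xyz":[195,0,143],"rot":[0,0,0]}]'; python3 -m inch '[{"xyz":[0,0,2],"rot":[0,0,0]},{"xyz":[0,0,4],"rot":[0,0,0]},{"xyz":[0,0,6],"rot":[0,0,0]},{"xyz":[0,0,8],"rot":[0,0,0]},{"xyz":[0,0,8],"rot":[0,0,0]}]'; python3 st.py
```

```text
t: 9.35
ee_pos: [481.2, 239.4, 52.5]
orientation: [-1.995, -2.427, 0.0]
ft_force: [-0.1, 0.9, 1.3]
width: 0.3
grasp_force: 0.3
t: 9.77
ee_pos: [481.9, 238.6, 44.9]
orientation: [1.996, 2.426, 0.001]
ft_force: [1.0, 0.0, -0.2]
width: 0.4
grasp_force: 0.2
9.7667 [14.8 34.3 44.9] [ 1.  -0.1 -0.2] [ 0.44  0.52  1.91 -0.    0.71  0.24] 0.3758963946391829
```

```bash
python3 -m inch '[{"xyz":[0,0,1],"rot":[0,0,0]},{"xyz":[0,0,2],"rot":[0,0,0]},{"xyz":[0,0,2],"rot":[0,0,0]}]';python3 -m inch '[{"xyz":[0,0,1],"rot":[0,0,0]},{"xyz":[0,0,2],"rot":[0,0,0]},{"xyz":[0,0,2],"rot":[0,0,0]}]'
```

```text
t: 10.02
ee_pos: [481.6, 238.6, 42.5]
orientation: [1.996, 2.426, 0.0]
ft_force: [0.6, -0.1, 1.0]
width: 0.5
grasp_force: 0.2
t: 10.27
ee_pos: [481.4, 238.6, 40.4]
orientation: [-1.996, -2.426, 0.0]
ft_force: [0.5, -0.3, -0.2]
width: 0.4
grasp_force: 0.1
```

```bash
for i in 1 ; do :; done; python3 -m inch '[{"xyz":[0,0,1],"rot":[0,0,0]},{"xyz":[0,0,2],"rot":[0,0,0]},{"xyz":[0,0,2],"rot":[0,0,0]}]';python3 -m inch '[{"xyz":[0,0,1],"rot":[0,0,0]},{"xyz":[0,0,2],"rot":[0,0,0]},{"xyz":[0,0,2],"rot":[0,0,0]}]'; python3 -c "
from h import *
import cv2;cv2.imwrite('pics/t6.png',cv2.resize(ctrl.get_image('scene')[150:290,320:480,::-1],None,fx=4,fy=4,interpolation=cv2.INTER_CUBIC))"
```

```text
t: 10.52
ee_pos: [481.4, 238.6, 38.4]
orientation: [-1.996, -2.426, 0.0]
ft_force: [-0.6, 0.5, 0.4]
width: 0.2
grasp_force: 0.0
t: 10.77
ee_pos: [481.5, 238.6, 37.2]
orientation: [-1.996, -2.426, 0.0]
ft_force: [-2.6, 0.3, 7.9]
width: 0.5
grasp_force: 3.9
```

View pics/t6.png

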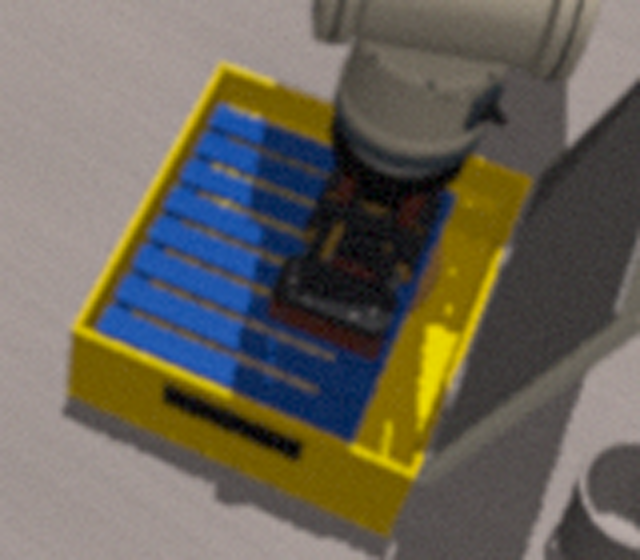

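Firm contact (8 N), and the flap's free corner at crop (350,440) matches the prediction for angle 0, so the flap is flat. The tip offset is about 26 mm. Now I'll rise, cross over the lid and come down behind it.

```bash
python3 -m inch '[{"xyz":[0,0,-15],"rot":[0,0,0]},{"xyz":[0,0,-45],"rot":[0,0,0]},{"xyz":[0,0,-80],"rot":[0,0,0]},{"xyz":[0,0,-117],"rot":[0,0,0]},{"xyz":[0,0,-154],"rot":[0,0,0]},{"xyz":[0,0,-191],"rot":[0,0,0]},{"xyz":[0,0,-228],"rot":[0,0,0]},{"xyz":[0,0,-265],"rot":[0,0,0]},{"xyz":[0,0,-300],"rot":[0,0,0]},{"xyz":[0,0,-325],"rot":[0,0,0]},{"xyz":[0,0,-335],"rot":[0,0,0]},{"xyz":[0,0,-335],"rot":[0,0,0]}]'; python3 st.py; python3 -m inch '[{"xyz":[15,-5,0],"rot":[0,0,0]},{"xyz":[45,-10,0],"rot":[0,0,0]},{"xyz":[80,-14,0],"rot":[0,0,0]},{"xyz":[117,-14,0],"rot":[0,0,0]},{"xyz":[154,-14,0],"rot":[0,0,0]},{"xyz":[180,-14,0],"rot":[0,0,0]},{"xyz":[192,-14,0],"rot":[0,0,0]},{"xyz":[192,-14,20],"rot":[0,0,0]},{"xyz":[192,-14,50],"rot":[0,0,0]},{"xyz":[192,-14,85],"rot":[0,0,0]},{"xyz":[192,-14,110],"rot":[0,0,0]},{"xyz":[192,-14,122],"rot":[0,0,0]}]'; python3 st.py
```

```text
t: 11.82
ee_pos: [482.5, 239.1, 373.8]
orientation: [1.995, 2.425, 0.006]
ft_force: [-0.1, -0.2, -0.1]
width: 0.5
grasp_force: 0.0
11.8167 [ 15.4  34.6 373.8] [-0.2 -0.2 -0.1] [ 0.44  0.13  1.62 -0.    1.39  0.24] 0.5148954799528679
t: 12.82
ee_pos: [428.7, 421.5, 243.9]
orientation: [-1.996, -2.425, 0.013]
ft_force: [-0.5, -0.7, 0.0]
width: 0.5
grasp_force: 0.0
12.8167 [ -1.9 224.  243.9] [-0.7 -0.6  0. ] [ 0.76  0.34  1.63 -0.    1.17  0.56] 0.5351237631959852
```

```bash
python3 -m inch '[{"xyz":[-12,0,0],"rot":[0,0,0]},{"xyz":[-28,0,0],"rot":[0,0,0]},{"xyz":[-38,0,0],"rot":[0,0,0]},{"xyz":[-46,0,0],"rot":[0,0,0]},{"xyz":[-55,0,0],"rot":[0,0,0]},{"xyz":[-65,0,-1],"rot":[0,0,0]},{"xyz":[-75,0,-2],"rot":[0,0,0]},{"xyz":[-86,0,-3],"rot":[0,0,0]},{"xyz":[-97,0,-3],"rot":[0,0,0]},{"xyz":[-108,0,-3],"rot":[0,0,0]},{"xyz":[-120,0,-2],"rot":[0,0,0]},{"xyz":[-130,0,-1],"rot":[0,0,0]}]'; python3 st.py; python3 -c "
from h import *
import cv2;cv2.imwrite('pics/t7.png',cv2.resize(ctrl.get_image('scene')[90:300,250:550,::-1],None,fx=2,fy=2))"
```

```text
t: 13.82
ee_pos: [456.1, 295.4, 250.5]
orientation: [1.996, 2.426, -0.0]
ft_force: [1.2, 2.8, 0.5]
width: 0.5
grasp_force: 1.4
13.8167 [  0.5  95.  250.5] [1.7 2.5 0.5] [ 0.55  0.24  1.76 -0.    1.14  0.36] 0.5413012863423087
```

View pics/t7.png

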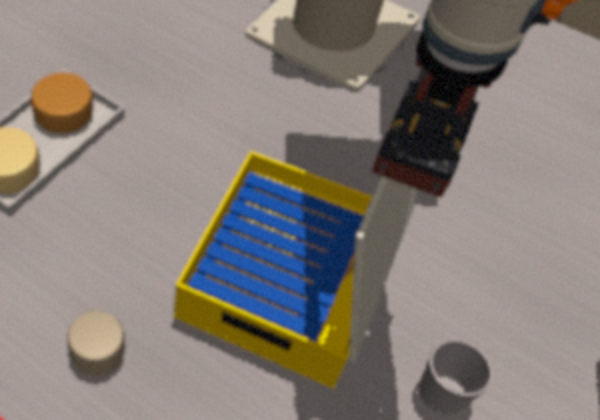

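The flap is flat in the box, and the lid is now past upright and being pushed by the fingers at (410,180). Continuing the arc.

```bash
python3 -m inch '[{"xyz":[-11,0,3],"rot":[0,0,0]},{"xyz":[-24,0,6],"rot":[0,0,0]},{"xyz":[-36,0,10],"rot":[0,0,0]},{"xyz":[-49,0,15],"rot":[0,0,0]},{"xyz":[-60,0,20],"rot":[0,0,0]},{"xyz":[-71,0,26],"rot":[0,0,0]},{"xyz":[-82,0,33],"rot":[0,0,0]},{"xyz":[-92,0,41],"rot":[0,0,0]},{"xyz":[-101,0,49],"rot":[0,0,0]},{"xyz":[-110,0,58],"rot":[0,0,0]},{"xyz":[-118,0,68],"rot":[0,0,0]},{"xyz":[-126,0,77],"rot":[0,0,0]}]'; python3 st.py
```

```text
t: 14.87
ee_pos: [480.2, 172.3, 172.4]
orientation: [-1.996, -2.426, 0.0]
ft_force: [0.3, 1.9, -0.4]
width: 0.5
grasp_force: 0.6
14.8667 [ 1.000e-01 -3.040e+01  1.724e+02] [ 0.7  1.8 -0.4] [ 0.32  0.29  1.9  -0.    0.96  0.13] 0.5083644357370949
```

```bash
python3 -m inch '[{"xyz":[-5,0,7],"rot":[0,0,0]},{"xyz":[-11,0,15],"rot":[0,0,0]},{"xyz":[-16,0,23],"rot":[0,0,0]},{"xyz":[-20,0,31],"rot":[0,0,0]},{"xyz":[-24,0,40],"rot":[0,0,0]},{"xyz":[-27,0,49],"rot":[0,0,0]},{"xyz":[-30,0,58],"rot":[0,0,0]},{"xyz":[-32,0,67],"rot":[0,0,0]},{"xyz":[-34,0,76],"rot":[0,0,0]},{"xyz":[-35,0,85],"rot":[0,0,0]},{"xyz":[-36,0,92],"rot":[0,0,0]},{"xyz":[-36,0,97],"rot":[0,0,0]}]'; python3 -m inch '[{"xyz":[0,0,1],"rot":[0,0,0]},{"xyz":[0,0,3],"rot":[0,0,0]},{"xyz":[0,0,4],"rot":[0,0,0]},{"xyz":[0,0,4],"rot":[0,0,0]}]'
```

```text
t: 15.87
ee_pos: [486.8, 137.6, 75.5]
orientation: [-1.996, -2.426, 0.001]
ft_force: [-0.3, -0.5, 1.7]
width: 0.7
grasp_force: 0.4
t: 16.2
ee_pos: [487.1, 137.9, 72.6]
orientation: [1.996, 2.426, 0.0]
ft_force: [-0.2, 0.1, 0.1]
width: 0.6
grasp_force: 0.0
```

```bash
python3 -m inch '[{"xyz":[0,0,1],"rot":[0,0,0]},{"xyz":[0,0,2],"rot":[0,0,0]},{"xyz":[0,0,2],"rot":[0,0,0]}]'; python3 -m inch '[{"xyz":[0,0,1],"rot":[0,0,0]},{"xyz":[0,0,2],"rot":[0,0,0]},{"xyz":[0,0,2],"rot":[0,0,0]}]'
```

```text
t: 16.45
ee_pos: [487.3, 137.9, 70.7]
orientation: [1.996, 2.426, 0.001]
ft_force: [0.6, -0.2, -0.3]
width: 0.3
grasp_force: 0.1
t: 16.7
ee_pos: [487.2, 137.8, 68.5]
orientation: [1.996, 2.426, 0.0]
ft_force: [-0.6, 0.2, 0.6]
width: 0.4
grasp_force: 0.1
```

Expected contact with the shut lid is at about z 67, so small steps now.

```bash
python3 -m inch '[{"xyz":[0,0,1],"rot":[0,0,0]},{"xyz":[0,0,2],"rot":[0,0,0]},{"xyz":[0,0,2],"rot":[0,0,0]}]'; python3 -m inch '[{"xyz":[0,0,1],"rot":[0,0,0]},{"xyz":[0,0,1],"rot":[0,0,0]},{"xyz":[0,0,1],"rot":[0,0,0]}]'
```

```text
t: 16.95
ee_pos: [487.1, 137.8, 66.4]
orientation: [-1.996, -2.426, 0.0]
ft_force: [-0.3, 0.1, 0.1]
width: 0.9
grasp_force: 0.0
t: 17.2
ee_pos: [487.1, 137.8, 66.2]
orientation: [1.996, 2.426, -0.0]
ft_force: [-2.2, -0.7, 8.7]
width: 0.5
grasp_force: 4.5
```

Contact at 66.2 with 8.7 N, as expected. One more small press, then I'll lift away and check.

```bash
python3 -m inch '[{"xyz":[0,0,1],"rot":[0,0,0]},{"xyz":[0,0,1],"rot":[0,0,0]},{"xyz":[0,0,1],"rot":[0,0,0]}]'; python3 -m inch '[{"xyz":[0,0,-10],"rot":[0,0,0]},{"xyz":[0,0,-35],"rot":[0,0,0]},{"xyz":[0,0,-70],"rot":[0,0,0]},{"xyz":[0,0,-107],"rot":[0,0,0]},{"xyz":[0,0,-144],"rot":[0,0,0]},{"xyz":[-10,0,-175],"rot":[0,0,0]},{"xyz":[-35,0,-195],"rot":[0,0,0]},{"xyz":[-70,0,-200],"rot":[0,0,0]},{"xyz":[-107,0,-200],"rot":[0,0,0]},{"xyz":[-140,0,-200],"rot":[0,0,0]},{"xyz":[-155,0,-200],"rot":[0,0,0]},{"xyz":[-160,0,-200],"rot":[0,0,0]}]'; python3 -c "
from h import *
import cv2
q=[474.1,202.1,.196]
a=cv2.resize(ctrl.get_image('scene')[90:300,250:530,::-1],None,fx=2.8,fy=2.8,interpolation=cv2.INTER_CUBIC)
for l in (0,.05):
  print(((proj('scene',lid(q,l,[(-122,-230,6),(122,-230,6),(-122,0,6),(122,0,6)]))-[250,90])*2.8).round())
cv2.imwrite('pics/t8.png',a)"
```

```text
t: 17.45
ee_pos: [487.1, 137.8, 66.0]
orientation: [1.996, 2.426, 0.0]
ft_force: [-5.1, -1.4, 20.1]
width: 0.2
grasp_force: 9.9
t: 18.45
ee_pos: [518.1, -21.4, 264.7]
orientation: [1.999, 2.423, -0.0]
ft_force: [-0.4, 0.0, 0.6]
width: 0.4
grasp_force: 0.0
[[342. 200.]
 [233. 391.]
 [572. 285.]
 [488. 501.]]
[[343. 192.]
 [234. 384.]
 [572. 285.]
 [488. 501.]]
```

View pics/t8.png

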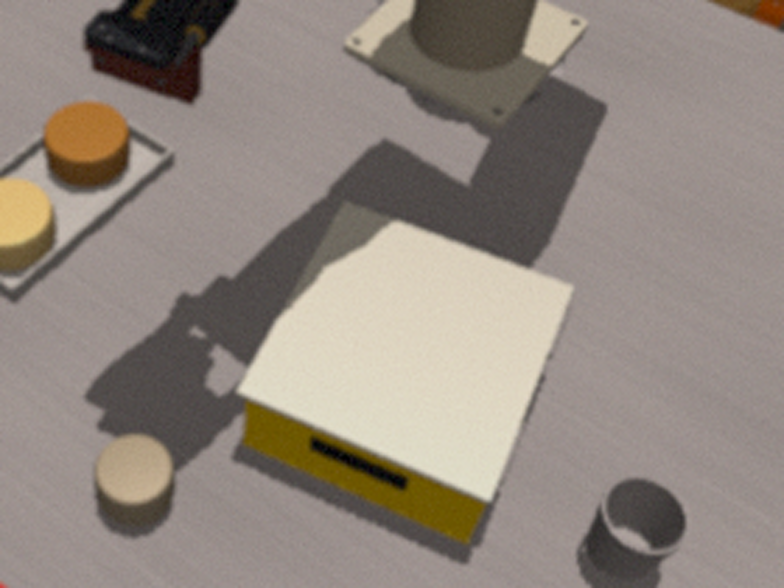

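The lid is shut: its corners at (345,203), (240,391), (572,287) and (489,500) match angle 0. The hand is clear, and the cup, grey cheese and tray are undisturbed. Handing in.

```bash
python3 -c "
from workcell import ctrl
print(ctrl.close_job())"
```

```text
the job is handed in; nothing more can be done
None
```

The flap was folded flat first, then the lid was pushed fully shut with fingertip contact of at most about 20 N; the hand is clear, nothing else visibly moved, and the job was handed in at about 18.5 s.

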